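# Feed shoe out of the sprung bin and under the height gauge

### The job

Take the rubber-faced aluminium feed shoe out of the sprung-floor bin; it lies tight against a wall, so draw it off the wall first, and leave the two black plastic parts in the bin. Lay it flat, rubber up, on the height gauge's base plate wholly in front of the bridge and pointing at the opening, and let go of it. Then push it from behind under the bridge, fully home against the end stop, and do not knock over the jar.

Things in the scene. Friction and masses are not known exactly. Their poses are not given: they have to be found in the camera images.
- bin: grey sheet-metal bin fixed to the bench, 156 (x) x 236 (y) mm, rim 68 mm high, inside 150 x 230 mm. Origin under its centre on the bench; the -x side, with the label holder, roughly faces the robot. Its sprung floor plate's top is 24 mm above the origin. The shoe lies along the inner face of the -y (right) wall, its x axis along the bin's x; the two small black parts lie near the +y wall
- bin_floor (a joint): sprung floor of the bin, in m: 0 = up against its stops, grows as the floor is pressed straight down, bottoms at 0.012. With the bin's contents on it, it starts to sink at about 5 to 7 N of pressing and then gives 2 mm per further newton; it comes back up when let go
- shoe_center (a point): centre, half-way up, of the loose feed shoe: aluminium block 110 mm long (x) x 56 wide (y) x 22 high (z up), of which the top 3 mm is a cross-ribbed black rubber pad 78 x 46 mm; about 0.3 kg. The rubber grips well (friction about 1.2), the underside slides easily on the bin floor (0.3): pressed with 6 to 12 N it can be drawn along. At first a long side is within 4 mm of the bin's right wall
- gauge: steel height gauge fixed to the bench. Origin on the bench under the bridge bar's middle; the shoe is pushed along its +x (roughly to the robot's left, the bin's +y). Base plate 6 mm thick, 120 mm wide, x = -167 to +100 mm. Bridge bar at x = 0 spans y, 14 mm deep in x, underside 25 mm above the plate, top 47 mm above the bench (screw heads 52); opening between its posts 84 mm wide
- gauge_stop (a point): middle of the foot of the gauge's end-stop face, on the plate, 80 mm beyond the bridge bar along the gauge's +x; the stop is 22 mm high. Two 10 mm high guide rails with flared mouths run to it from the bridge, 62 to 64 mm apart. With the shoe home its centre is 55 mm before this point and its tail end 110 mm before it, still 23 mm in front of the bar
- gear_center (a point): centre, half-way up, of a loose black stepped gear, 32 mm in diameter and 18 mm high, in the bin; stays there
- latch_center (a point): centre, half-way up, of a loose black plastic latch block, 33 x 45 x 26 mm, in the bin; stays there
- powder_jar: loose open jar, grey plastic, 86 mm in diameter and 128 mm high, standing on the bench left of the bin; origin under its centre, z up its axis

How it is judged (in metres and radians):
On the way, in this order (a step that is already met when the one before it is completed fails the run):
1. the shoe is lifted clear above the bin's rim (z of shoe_center in the frame of bin above 0.082 m), for 0.1 s.
2. the shoe lies flat on the gauge plate, wholly in front of the bridge bar, and the fingers have let go (x of shoe_center in the frame of gauge between -0.15 and -0.062 m and y of shoe_center in the frame of gauge between -0.03 and 0.03 m and z of shoe_center in the frame of gauge below 0.021 m and angle between shoe_center's own z axis and vertical below 0.1 rad and angle between the x axis of shoe_center and the x axis of gauge, either way round below 0.35 rad and contact force between the fingers and shoe below 0.1 N), for 0.2 s.
At the end, for the whole second after the job is handed in: the shoe lies flat on the gauge plate, rubber up, under the bridge bar between the rails, its front within 4 mm of the end stop, at rest; the gear and the latch block are in the bin; the jar stands (x of shoe_center in the frame of gauge between 0.021 and 0.028 m and y of shoe_center in the frame of gauge between -0.008 and 0.008 m and z of shoe_center in the frame of gauge below 0.02 m and angle between shoe_center's own z axis and vertical below 0.08 rad and angle between the x axis of shoe_center and the x axis of gauge, either way round below 0.14 rad and linear speed of shoe below 0.01 m/s and x of gear_center in the frame of bin between -0.08 and 0.08 m and y of gear_center in the frame of bin between -0.12 and 0.12 m and z of each of gear_center, latch_center in the frame of bin below 0.075 m and x of latch_center in the frame of bin between -0.08 and 0.08 m and y of latch_center in the frame of bin between -0.12 and 0.12 m and angle between powder_jar's own z axis and vertical below 0.3 rad); the robot touches nothing.
It fails at once if the gear or the latch block leaves the bin (not (x of gear_center in the frame of bin between -0.08 and 0.08 m and y of gear_center in the frame of bin between -0.12 and 0.12 m and z of gear_center in the frame of bin below 0.075 m) or not (x of latch_center in the frame of bin between -0.08 and 0.08 m and y of latch_center in the frame of bin between -0.12 and 0.12 m and z of latch_center in the frame of bin below 0.075 m)).
It fails at once if the jar is knocked over (angle between powder_jar's own z axis and vertical above 0.6 rad).
It also fails if it takes over 56 s, if anything falls off the work surface, if the arm or the gripper's body presses on something with over 40 N, if the wrist force passes 120 N, or if a joint passes its speed limit or range.

### The arm

A 6-joint arm with a two-finger parallel gripper is mounted at the origin on the work surface; the furniture and walls round the work are solid. World frame = base frame: x ahead of the robot, y to its left, z up, the work surface at z = 0. Lengths are in mm, angles in rad, forces in N, time in s.
With the tool pointing down it reaches from about 275 to 750 mm from the base axis. Payload 10.2 kg.
Tool frame: the origin (TCP) lies at the very end of the fingers, on their centre line; the grasp point (between the pads) lies 19 mm behind it (ctrl.hold_point_z is the distance from the TCP to the grasp point, in mm); z points along the fingers, y is the direction in which the jaws open and shut (so a half turn about z gives the same grasp; the last joint's range is limited). The gripper opens to 85 mm and grips with 20 to 120 N. Pads are 22 mm wide; open, the fingers measure 114 mm over their backs; the gripper's body (76 mm by 85 mm) begins 54 mm behind the grasp point. The pads swing forward as they close: fully open they stand 13 mm farther back than shut.
Start: joints at [-1.363, 0.313, 1.498, -0, 1.331, -0.223], TCP at [219.227, -477.044, 231.294] pointing down, gripper open.
Joint ranges: [-2.94, 2.94], [-0.97, 2.17], [0.19, 2.56], [-1.23, 4.37], [0.02, 3.11], [-2.88, 2.88]. Speed limits (rad/s): [2.39, 2.39, 3.01, 3.14, 3.14, 3.14].

### API

Orientations are given as a unit quaternion [w, x, y, z].
In Python, from rig import readout, cams, workorder, spotter, ctrl gives the robot as it stands.
- The arm moves only by the tool step_arm, never from a script. Its argument "plan" is text: rows parted by semicolons, each of 5 numbers parted by spaces: the shift along the tool's x, y, z in cm, then the turn about the tool's z in degrees, then the opening in per cent of the stroke, from 0 (shut) to 100 (fully open). In form: x y z twist gripper; .... A call has 1 to 10 rows; each row is the pose to reach, as a shift and turn from the pose commanded when the call began, along the tool's axes at that moment; what a row does not reach only later rows make up. A row lasts 1/10 s, in which the tool goes at most 50 mm and 8.59 degrees, less where a joint would pass 70% of its speed; a pose out of reach is approached as far as the arm can. A call with a gripper value outside its range is refused whole. The fingers move at their own pace and stop on an object; "grip_force" is the grip in N (left out, the last holds). Time passes only in rows, so rows that repeat a pose let the fingers close. It gives the time, the measured TCP pose, the force and the opening at its end, in the units of the state.
- readout.sense(): the state, without advancing time (a new reading comes with each control period).
- cams.capture(name): name is "side" or "top"; returns (picture, depth): 384x512x3 uint8, red, green, blue; 384x512 float32, mm along the optical axis (not along the pixel's ray), 0 where there is no reading.
- cams.camera_info(name): a dict with "vfov" (degrees; the focal length in pixels is half the picture's height over the tangent of half this angle, whatever the lens; pixels are square), "cx", "cy" (the principal point, pixels), "rvec" (rotation vector, rad) and "tvec" (3), from world to camera coordinates, as OpenCV has them. Camera axes: x right, y down, z forward; pixel columns grow to the right and rows downward; lengths in mm; the calibration is good to about 2 mm. A picture is of the moment at which its call begins. camera_info takes no time and is no camera call.
- workorder.finish_job(): hands the job in, once; it reports no verdict.
Trained networks look in the newest picture that a camera, given by its name, has taken for a name from the list of things; names that differ only in an ending like _2 or _b are one class to them, and where a whole thing is asked for, a point or a joint stands for the part that bears it (a point fixed in the world has none). Each returns a list of dicts, best first, with "conf" (0 to 1); they miss things now and then, are a little off and sometimes report something else, mostly with a low value. They report only what shows in the picture. A call takes as long as a camera call.
- spotter.regions_of(camera, target): "pixels" (384x512 bool, what is visible of it) and "extent" ([centre column, centre row, width, height] in pixels, round what is visible of it).
The state is a dict: "time_s": time; "joints": joint angles; "dq": joint speeds; "tau": joint torques, N m; "eef_pos": TCP position; "ee_rot": TCP orientation; "force": force on the tool from outside, world axes, zero at the start; "wrist_torque": the same for the moment, N m; "grip_width": opening from 0.0 (shut) to 1.0 (fully open).
Only numpy, scipy, OpenCV 4.12 (cv2) and the standard library are available. Lean on these libraries where they do the work, as an engineer would, in place of code of your own. Each camera call takes 0.05 s, during which the arm holds its last target. There are 200 camera calls.

## Working session

There is one attempt and no reset: what is moved stays moved. The work goes in short steps, Python scripts to look and compute and a tool call to move; the robot and the scene stay as the last step left them, time stands still between calls to the robot, and variables do not carry over. Pictures are saved under pics/ and viewed, about 8 in all and at most 12, crops included, and the job is handed in when it is done.

Besides the shell and the picture viewer there is one more tool, called after "Call:" by a JSON object that holds its "fn" and its "kwargs". step_arm: Moves the arm, as the interface text tells. Its arguments: {"type":"object","properties":{"plan":{"type":"string"},"grip_force":{"type":"number"}},"required":["plan"]}

```bash
mkdir -p pics
cat > h.py <<'E'
import numpy as np, cv2
from rig import readout, cams, workorder, spotter, ctrl
def cap(n,save=None):
    p,d=cams.capture(n)
    if save: cv2.imwrite('pics/'+save,cv2.cvtColor(p,cv2.COLOR_RGB2BGR))
    return p,d
def cloud(n,d):
    i=cams.camera_info(n); f=192/np.tan(np.radians(i['vfov'])/2)
    v,u=np.mgrid[:384,:512]
    P=np.stack([(u-i['cx'])/f*d,(v-i['cy'])/f*d,d],-1)
    R=cv2.Rodrigues(np.array(i['rvec'],float))[0]
    W=(P-np.array(i['tvec']).ravel())@R
    W[d==0]=np.nan
    return W
E
python3 - <<'E'
from h import *
print(readout.sense())
for n in ['top','side']:
    print(n,cams.camera_info(n))
    p,d=cap(n,n+'0.png'); W=cloud(n,d); np.save(n+'0.npy',W)
    for t in ['bin','shoe_center','gauge','gear_center','latch_center','powder_jar']:
        for r in spotter.regions_of(n,t)[:2]:
            m=r['pixels']; X=W[m]; print(t,round(r['conf'],2),np.round(r['extent']),np.round(np.nanmin(X,0)),np.round(np.nanmedian(X,0)),np.round(np.nanmax(X,0)))
E
cd pics; python3 -c "
import cv2,numpy as np
cv2.imwrite('both0.png',cv2.resize(np.hstack([cv2.imread('top0.png'),cv2.imread('side0.png')]),(800,300)))"
```

```text
{'time_s': 0.0, 'joints': array([-1.36338017e+00,  3.13432159e-01,  1.49844191e+00,  1.62944440e-05,
        1.33101062e+00, -2.23424707e-01]), 'dq': array([ 0.00100425,  0.00143616,  0.00193893, -0.00103097,  0.00295462,
       -0.00085325]), 'tau': array([-1.77071579e-04, -4.12259531e+01, -2.59747392e+01, -1.88810827e-04,
        4.16253039e-03, -2.39682731e-05]), 'eef_pos': array([ 219.1841543 , -476.7696103 ,  230.74239259]), 'ee_rot': array([-6.45934596e-04,  9.76886821e-01,  2.13756222e-01,  1.30834712e-05]), 'force': array([-0.64547284, -0.45992552,  0.05740823]), 'wrist_torque': array([ 0.01718149,  0.01593695, -0.0082548 ]), 'grip_width': 1.000177519369344}
top {'vfov': 47.56386736193695, 'cx': 255.9866254160411, 'cy': 192.7258020484643, 'rvec': array([ 2.11409635, -2.1095501 ,  0.22418999]), 'tvec': array([-125.18260959,  537.25515957,  806.89913594])}
bin 0.59 [321. 227. 134.  92.] [ 375. -371.    0.] [ 466. -234.   26.] [ 566. -118.   74.]
shoe_center 0.8 [359. 226.  35.  52.] [ 416. -361.   25.] [ 469. -328.   45.] [ 532. -296.   52.]
gauge 0.62 [233. 164. 129.  70.] [ 5
[... 390 characters left out ...]
85153, 'cy': 196.7466433279234, 'rvec': array([ 0.42792678, -2.45823814,  1.55982325]), 'tvec': array([445.73563271, 181.1946309 , 789.89786297])}
bin 0.86 [300. 196.  88.  77.] [  373. -2067.  -697.] [ 459. -214.   35.] [1172. -115.   70.]
shoe_center 0.7 [308. 179.  46.  15.] [ 414. -365.   23.] [ 467. -308.   42.] [ 526. -293.   48.]
shoe_center 0.25 [200. 231.  77.  73.] [ 513. -218.   -4.] [622. -18.   6.] [721.  95. 128.]
gauge 0.95 [199. 231.  72.  71.] [ 518. -203.   -2.] [621. -18.   6.] [689.  89.  93.]
gauge 0.64 [308. 180.  47.  15.] [ 414. -359.   23.] [ 469. -308.   42.] [ 536. -293.   48.]
powder_jar 0.85 [246. 243.  49.  89.] [437. -63.  -0.] [472.  98.  85.] [594. 112. 129.]
```

View pics/top0.png

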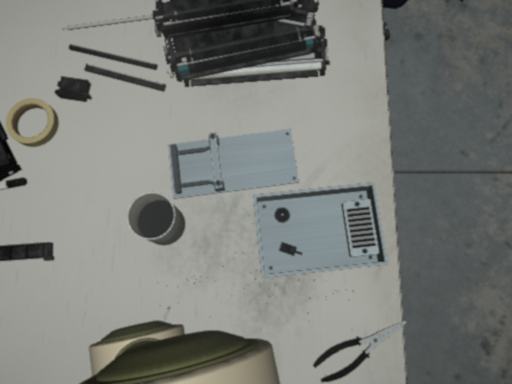

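View pics/side0.png

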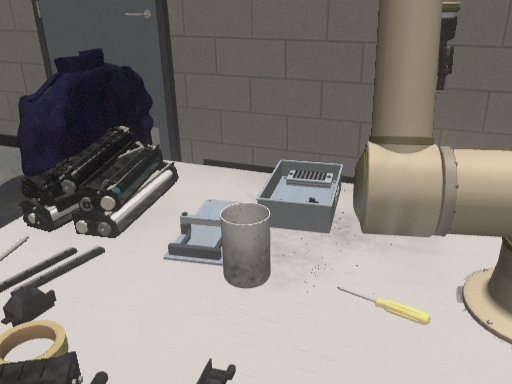

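```bash
cat > fit.py <<'E'
from h import *
def seg(n,t): 
    r=spotter.regions_of(n,t); return r[0]['pixels'] if r else None
def rect(X): return cv2.minAreaRect(X[:,:2].astype(np.float32))
if __name__=='__main__':
    for n in ['top','side']:
        p,d=cap(n); W=cloud(n,d)
        for t,lo,hi in [('bin',58,76),('bin',20,28),('shoe_center',38,52),('gauge',2,10),('gauge',36,60),('gauge',20,33)]:
            m=seg(n,t)
            if m is None: print(n,t,None); continue
            if t=='bin' or t=='gauge': m=cv2.dilate(m.astype(np.uint8),np.ones((5,5)))>0
            X=W[m]; X=X[(X[:,2]>lo)&(X[:,2]<hi)]
            if len(X)<4: continue
            print(n,t,lo,hi,len(X),np.round(np.median(X,0),1),rect(X))
E
python3 fit.py
```

```text
top bin 58 76 1404 [ 468.  -254.7   68.4] ((465.7702941894531, -244.66139221191406), (161.42825317382812, 241.03858947753906), 6.134835243225098)
top bin 20 28 6092 [ 461.6 -228.3   25.2] ((466.9820556640625, -245.85418701171875), (148.5382537841797, 228.80560302734375), 6.123568058013916)
top shoe_center 38 52 1524 [ 469.3 -328.    45.5] ((471.15899658203125, -328.81011962890625), (109.29399108886719, 55.97904586791992), 6.768258571624756)
top gauge 2 10 5812 [613.1 -91.8   7. ] ((621.4144287109375, -71.97158813476562), (147.09884643554688, 276.9643859863281), 8.303291320800781)
top gauge 36 60 404 [606.7 -40.3  48.3] ((608.9890747070312, -39.743167877197266), (117.79666137695312, 14.022205352783203), 7.765071392059326)
top gauge 20 33 365 [593.6  43.2  28.7] ((602.8245849609375, 0.8671493530273438), (114.91841125488281, 102.17832946777344), 7.7117791175842285)
side bin None
side bin None
side shoe_center 38 52 13 [ 433.9 -191.5   46.4] ((492.5836181640625, -223.05438232421875), (64.70997619628906, 143.53353881835938), 46.2327995300293)
side gauge 2 10 1474 [627.5 -31.9   5.2] ((616.6290283203125, -79.74169921875), (118.36803436279297, 292.4543762207031), 8.495098114013672)
side gauge 36 60 329 [621.5 -31.7  44.8] ((569.3397827148438, 9.430206298828125), (66.27569580078125, 205.31381225585938), 51.851924896240234)
side gauge 20 33 402 [603.9  47.8  26.4] ((600.40869140625, 36.81016540527344), (102.97941589355469, 184.74929809570312), 27.46368408203125)
```

Call:
{"fn": "step_arm", "kwargs": {"plan": "28.9 -2.9 5 18.2 0;28.9 -2.9 5 18.2 0;28.9 -2.9 5 18.2 0;28.9 -2.9 5 18.2 0;28.9 -2.9 10 18.2 0;28.9 -2.9 13 18.2 0;28.9 -2.9 15 18.2 0;28.9 -2.9 16 18.2 0;28.9 -2.9 16 18.2 0;28.9 -2.9 16 18.2 0", "grip_force": 40}}

```text
time_s: 2.4
eef_pos: [469.8, -330.6, 72.2]
ee_rot: [0.0, 0.998, 0.056, 0.0]
force: [-0.3, -0.8, 0.4]
grip_width: 0.003
```

Call:
{"fn": "step_arm", "kwargs": {"plan": "0 0 1.5 0 0;0 0 2.3 0 0;0 0 2.5 0 0;0 0 2.7 0 0;0 0 2.7 0 0"}}

```text
time_s: 2.9
eef_pos: [469.8, -330.6, 45.5]
ee_rot: [0.001, 0.998, 0.056, 0.0]
force: [-2.6, 0.6, 5.9]
grip_width: 0.002
```

Call:
{"fn": "step_arm", "kwargs": {"plan": "0 0 0.2 0 0;0 0 0.4 0 0;0 0 0.4 0 0;0 0 0.4 0 0"}}

```text
time_s: 3.3
eef_pos: [470.0, -330.7, 42.0]
ee_rot: [0.001, 0.998, 0.057, 0.001]
force: [-3.6, 0.4, 8.6]
grip_width: 0.002
```

Call:
{"fn": "step_arm", "kwargs": {"plan": "0 -0.3 0 0 0;0 -0.8 0 0 0;0 -1.3 0 0 0;0 -1.8 0 0 0;0 -2.3 0 0 0;0 -2.8 0 0 0;0 -3.3 0 0 0;0 -3.8 0 0 0;0 -4.3 0 0 0;0 -4.3 0 0 0"}}

```text
time_s: 4.3
eef_pos: [466.0, -288.3, 42.5]
ee_rot: [0.002, 0.998, 0.057, 0.002]
force: [1.2, 1.0, 8.8]
grip_width: 0.001
```

Call:
{"fn": "step_arm", "kwargs": {"plan": "0 0 -2 0 0;0 0 -6 0 100;0 2 -11 0 100;0 6 -16 0 100;0 10 -18 0 100;0 14 -18 0 100;0 14 -18 0 100;0 14 -18 0 100"}}

```text
time_s: 5.1
eef_pos: [480.3, -427.0, 220.2]
ee_rot: [-0.0, 0.998, 0.056, 0.0]
force: [0.3, 1.2, -0.3]
grip_width: 0.997
```

Run:
```python
from fit import *
print(readout.sense()['eef_pos'])
p,d=cap('top','top1.png'); W=cloud('top',d)
for t,lo,hi in [('shoe_center',38,52),('gear_center',30,60),('latch_center',30,60)]:
    r=spotter.regions_of('top',t)[0]; X=W[r['pixels']]; X=X[(X[:,2]>lo)&(X[:,2]<hi)]
    print(t,r['conf'],r['extent'],len(X),np.median(X,0).round(1),rect(X))
cv2.imwrite('pics/c1.png',cv2.resize(cv2.imread('pics/top1.png')[110:300,150:400],None,fx=3,fy=3))
# gauge details in gauge frame
a=np.radians(7.77); gx=np.array([-np.sin(a),np.cos(a)]); gy=np.array([-np.cos(a),-np.sin(a)])
W=np.load('top0.npy'); Q=W[...,:2]-[609,-39.7]; U=Q@gx; V=Q@gy; Z=W[...,2]
def rng(m,A): 
    return np.percentile(A[m],[1,50,99]).round(1)
base=(U>-172)&(U<110)&(abs(V)<70)
for n,lo,hi,u0,u1 in [('bar',40,60,-30,30),('rails',12,20,15,70),('stop',22,36,70,110),('plate',4.5,9,-150,-20)]:
    m=base&(Z>lo)&(Z<hi)&(U>u0)&(U<u1)
    if m.any(): print(n,m.sum(),rng(m,U),rng(m,V))
    if n=='rails':
        for s in (V>0,V<0): 
            if (m&s).any(): print('  rail',rng(m&s,V))
```

```text
[ 480.31006953 -426.97697137  220.17708456]
shoe_center 0.66 [336.6, 228.1, 36.6, 55.2] 1575 [ 465.1 -285.7   45.4] ((466.969970703125, -286.6379699707031), (110.07660675048828, 56.97855758666992), 6.1723551750183105)
gear_center 0.73 [281.2, 215.0, 15.4, 15.0] 144 [ 497.  -174.7   33.8] ((497.37628173828125, -175.11929321289062), (27.405672073364258, 25.271137237548828), 70.49555969238281)
latch_center 0.58 [287.9, 250.6, 14.9, 16.1] 138 [ 428.6 -185.5   42. ] ((429.4589538574219, -187.42520141601562), (35.09788513183594, 17.16157341003418), 71.70466613769531)
bar 391 [-7.  -0.1  6.8] [-57.1   2.1  58.5]
rails 205 [16.6 42.9 68.9] [-40.5 -31.6  40.1]
  rail [31.4 36.3 40.2]
  rail [-40.6 -35.7 -31.6]
stop 293 [79.8 85.5 91.8] [-50.    1.7  50.9]
plate 2771 [-148.8  -85.1  -21.2] [-58.8   1.   59.3]
```

View pics/c1.png

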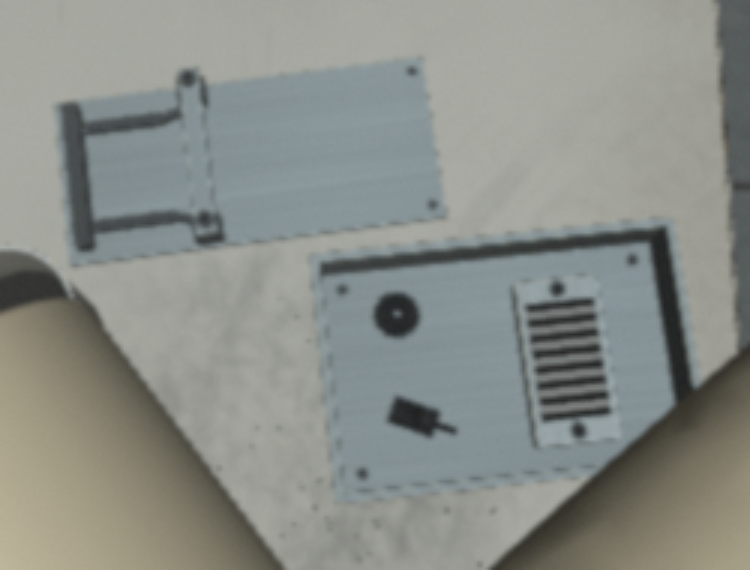

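Call:
{"fn": "step_arm", "kwargs": {"plan": "0.2 -5 0 0 90;0.2 -10 0 0 90;0.2 -14.1 2 0 90;0.2 -14.1 7 0 90;0.2 -14.1 12 0 90;0.2 -14.1 16 0 90;0.2 -14.1 18.5 0 90;0.2 -14.1 19.5 0 90;0.2 -14.1 19.5 0 90"}}

```text
time_s: 6.2
eef_pos: [466.5, -285.4, 25.0]
ee_rot: [-0.001, 0.998, 0.057, -0.0]
force: [-0.3, -1.0, 0.5]
grip_width: 0.902
```

Call:
{"fn": "step_arm", "kwargs": {"plan": "0 0 0.1 0 50;0 0 0.1 0 50;0 0 0.1 0 50;0 0 0.1 0 50;0 0 0.1 0 50;0 0 0.1 0 50", "grip_force": 60}}

```text
time_s: 6.8
eef_pos: [467.4, -286.5, 26.1]
ee_rot: [0.001, 0.998, 0.057, 0.001]
force: [-0.9, 2.1, 6.5]
grip_width: 0.631
```

Call:
{"fn": "step_arm", "kwargs": {"plan": "0 0 -1 0 50;0 0 -3 0 50;0 0 -6 0 50;0 0 -9 0 50;0 0 -11 0 50;0 0 -11 0 50"}}

```text
time_s: 7.4
eef_pos: [467.7, -286.9, 137.7]
ee_rot: [0.002, 0.998, 0.057, 0.002]
force: [-0.3, 0.2, -3.1]
grip_width: 0.638
```

Run:
```python
from fit import *
s=readout.sense();print(s['eef_pos'],s['force'],s['grip_width'])
for n in ['top','side']:
    p,d=cap(n,n+'2.png'); W=cloud(n,d)
    for r in spotter.regions_of(n,'shoe_center')[:2]:
        X=W[r['pixels']]; print(n,r['conf'],np.round(r['extent']),np.nanpercentile(X,[2,50,98],axis=0).round(1).tolist())
im=cv2.imread('pics/side2.png')[80:300,150:420]; cv2.imwrite('pics/c2.png',cv2.resize(im,None,fx=2.6,fy=2.6))
```

```text
[ 467.69965715 -286.89984804  137.67820081] [-0.27289552  0.2102626  -3.06687982] 0.6379208385672398
top 0.59 [287. 224.  69.  76.] [[418.2, -240.7, 15.8], [504.1, -160.5, 25.9], [541.5, -122.1, 70.6]]
side 0.85 [308. 145.  53.  14.] [[410.4, -318.1, 131.7], [450.4, -263.4, 148.7], [519.6, -251.8, 153.8]]
side 0.24 [199. 234.  71.  66.] [[547.0, -191.6, 1.9], [621.2, -19.7, 6.5], [677.2, 62.9, 46.7]]
```

View pics/c2.png

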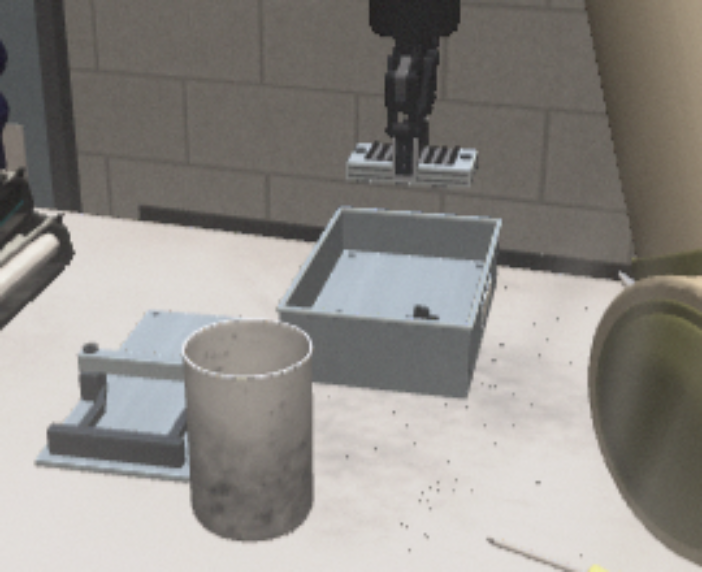

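Call:
{"fn": "step_arm", "kwargs": {"plan": "2 -1 0 -8.5 50;5 -3 0 -17 50;8 -5 0 -25.5 50;11 -8 0 -34 50;14 -10 0 -42.5 50;17.1 -12.1 0 -51 50;17.1 -12.1 0 -59.5 50;17.1 -12.1 0 -68 50;17.1 -12.1 0 -76.5 50;17.1 -12.1 0 -85 50"}}

```text
time_s: 8.6
eef_pos: [622.5, -146.2, 132.5]
ee_rot: [-0.001, 0.696, 0.718, -0.0]
force: [0.4, 0.2, -2.8]
grip_width: 0.639
```

Call:
{"fn": "step_arm", "kwargs": {"plan": "0 0 2 -6.2 50;0 0 5 -6.2 50;0 0 8 -6.2 50;0 0 10 -6.2 50;0 0 11 -6.2 50;0 0 11 -6.2 50;0 0 11 -6.2 50"}}

```text
time_s: 9.3
eef_pos: [623.3, -146.7, 24.9]
ee_rot: [0.0, 0.658, 0.753, 0.0]
force: [-0.1, 0.3, -2.7]
grip_width: 0.635
```

Call:
{"fn": "step_arm", "kwargs": {"plan": "0 0 0.6 0 50;0 0 0.9 0 50;0 0 1.1 0 50;0 0 1.2 0 50;0 0 1.2 0 50"}}

```text
time_s: 9.8
eef_pos: [623.0, -146.5, 12.2]
ee_rot: [-0.0, 0.658, 0.753, -0.0]
force: [-0.4, -0.4, -2.5]
grip_width: 0.639
```

Call:
{"fn": "step_arm", "kwargs": {"plan": "0 0 0.1 0 50;0 0 0.2 0 50;0 0 0.2 0 50"}}

```text
time_s: 10.1
eef_pos: [622.9, -146.5, 10.2]
ee_rot: [-0.0, 0.658, 0.753, -0.0]
force: [0.4, -0.5, -4.1]
grip_width: 0.638
```

Call:
{"fn": "step_arm", "kwargs": {"plan": "0 0 0.1 0 50;0 0 0.2 0 50;0 0 0.2 0 50"}}

```text
time_s: 10.4
eef_pos: [623.0, -146.6, 8.4]
ee_rot: [0.0, 0.658, 0.753, 0.0]
force: [-0.2, 0.4, -2.2]
grip_width: 0.638
```

Call:
{"fn": "step_arm", "kwargs": {"plan": "0 0 0.1 0 50;0 0 0.15 0 50;0 0 0.15 0 50"}}

```text
time_s: 10.7
eef_pos: [623.4, -146.7, 8.3]
ee_rot: [0.001, 0.658, 0.753, 0.0]
force: [-4.0, 1.2, 8.7]
grip_width: 0.633
```

Call:
{"fn": "step_arm", "kwargs": {"plan": "0 0 -0.1 0 95;0 0 -0.1 0 95;0 0 -0.1 0 95;0 0 -0.1 0 95;0 0 -0.1 0 95;0 0 -3 0 95;0 0 -7 0 95;-5 0 -9 0 30;-10 0 -10 0 0;-12 0 -10 0 0"}}

```text
time_s: 11.7
eef_pos: [639.4, -269.3, 108.8]
ee_rot: [0.002, 0.659, 0.752, 0.0]
force: [0.3, 0.1, -0.8]
grip_width: 0.455
```

```bash
cat > g.py <<'E'
from fit import *
import sys
s=readout.sense();print(s['eef_pos'],s['force'],s['grip_width'])
a=np.radians(7.77); gx=np.array([-np.sin(a),np.cos(a)]); gy=np.array([-np.cos(a),-np.sin(a)])
o=np.array([609,-39.7])
print('tcp gauge',(s['eef_pos'][:2]-o)@gx,(s['eef_pos'][:2]-o)@gy)
p,d=cap('top','t%s.png'%sys.argv[1]); W=cloud('top',d)
Q=W[...,:2]-o; U=Q@gx; V=Q@gy; Z=W[...,2]
m=(Z>22)&(Z<36)&(U>-175)&(U<70)&(abs(V)<40)
r=cv2.minAreaRect(np.stack([U[m],V[m]],-1).astype(np.float32)); print('shoe gauge',r,m.sum(),np.median(Z[m]))
for r in spotter.regions_of('top','shoe_center')[:1]: print(r['conf'],r['extent'])
p,d=cap('side','s%s.png'%sys.argv[1])
A=cv2.imread('pics/t%s.png'%sys.argv[1])[110:260,150:350]; B=cv2.imread('pics/s%s.png'%sys.argv[1])[150:300,150:350]
cv2.imwrite('pics/c%s.png'%sys.argv[1],np.vstack([cv2.resize(A,None,fx=2,fy=2),cv2.resize(B,None,fx=2,fy=2)]))
E
python3 g.py 3
```

```text
[ 639.42267078 -269.32177396  108.80784182] [ 0.31483018  0.08569666 -0.8231177 ] 0.4549047436064715
tcp gauge -231.62661024998934 0.9007758432772022
shoe gauge ((-45.852272033691406, -8.56768798828125), (98.57188415527344, 34.722171783447266), 22.12717628479004) 153 26.67489601794136
0.63 [246.5, 152.2, 11.8, 18.3]
```

View pics/c3.png

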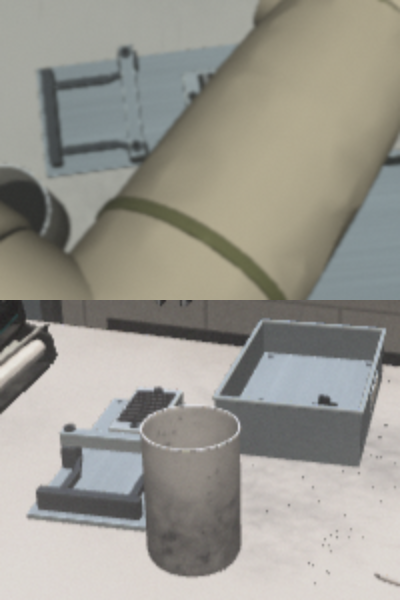

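Call:
{"fn": "step_arm", "kwargs": {"plan": "3 0.1 0 0 0;3 0.1 4 0 0;3 0.1 8 0 0;3 0.1 9.5 0 0;3 0.1 9.5 0 0;4 0.1 9.5 0 0;4 0.1 9.5 0 0"}}

```text
time_s: 12.55
eef_pos: [635.6, -224.7, 14.0]
ee_rot: [0.001, 0.658, 0.753, 0.0]
force: [0.3, 0.1, -0.1]
grip_width: 0.004
```

Call:
{"fn": "step_arm", "kwargs": {"plan": "1 -0.1 0 0 0;2 -0.1 0 0 0;3 -0.1 0 0 0;4 -0.1 0 0 0;5 -0.1 0 0 0;6 -0.1 0 0 0;7 -0.1 0 0 0;8 -0.1 0 0 0;8.5 -0.1 0 0 0;8.5 -0.1 0 0 0"}}

```text
time_s: 13.55
eef_pos: [622.1, -140.6, 11.7]
ee_rot: [-0.0, 0.658, 0.753, 0.0]
force: [0.0, 0.8, 0.2]
grip_width: -0.0
```

```bash
python3 g.py 4
```

```text
[ 622.12366238 -140.57110673   11.65536726] [0.04929414 0.84029953 0.20556209] -0.00014672228486792025
tcp gauge -101.71926255807593 0.6342798359572317
shoe gauge ((0.0, 0.0), (0.0, 0.0), 0.0) 0 nan
0.64 [318.1, 231.5, 122.1, 80.7]
  return _methods._mean(a, axis=axis, dtype=dtype,
  ret = ret.dtype.type(ret / rcount)
```

View pics/c4.png

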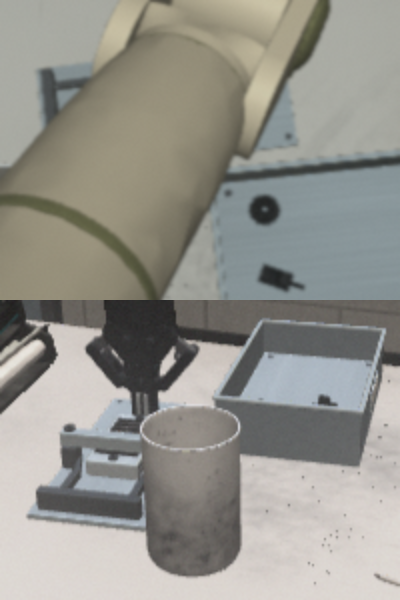

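Call:
{"fn": "step_arm", "kwargs": {"plan": "1 0 0 0 0;2 0 0 0 0;3 0 0 0 0;4 0 0 0 0;4.6 0 0 0 0;5 0 0 0 0;5.2 0 0 0 0;5.4 0 0 0 0;5.4 0 0 0 0"}}

```text
time_s: 14.6
eef_pos: [615.1, -88.0, 11.8]
ee_rot: [-0.0, 0.658, 0.753, 0.0]
force: [-0.7, 0.2, -0.4]
grip_width: -0.001
```

Call:
{"fn": "step_arm", "kwargs": {"plan": "0.2 0 0 0 0;0.4 0 0 0 0;0.5 0 0 0 0;0.6 0 0 0 0;0.6 0 0 0 0"}}

```text
time_s: 15.1
eef_pos: [614.3, -81.9, 11.8]
ee_rot: [-0.0, 0.658, 0.753, 0.0]
force: [0.4, -0.2, -0.4]
grip_width: -0.001
```

Call:
{"fn": "step_arm", "kwargs": {"plan": "0.1 0 0 0 0;0.2 0 0 0 0;0.2 0 0 0 0"}}

```text
time_s: 15.4
eef_pos: [614.0, -80.0, 11.8]
ee_rot: [-0.0, 0.658, 0.753, 0.0]
force: [-1.0, -1.5, -0.3]
grip_width: 0.001
```

Call:
{"fn": "step_arm", "kwargs": {"plan": "0.1 0 0 0 0;0.2 0 0 0 0;0.2 0 0 0 0"}}

```text
time_s: 15.7
eef_pos: [614.1, -79.8, 12.0]
ee_rot: [0.001, 0.658, 0.753, -0.001]
force: [1.6, -9.3, -0.9]
grip_width: 0.002
```

Call:
{"fn": "step_arm", "kwargs": {"plan": "0.1 0 0 0 0;0.1 0 0 0 0"}}

```text
time_s: 15.9
eef_pos: [614.1, -79.7, 12.1]
ee_rot: [0.002, 0.658, 0.753, -0.001]
force: [0.7, -14.2, -1.2]
grip_width: 0.003
```

Call:
{"fn": "step_arm", "kwargs": {"plan": "-0.5 0 0 0 0;-2 0 0 0 0;-4 0 -2 0 0;-7 0 -6 0 0;-11 0 -10 0 0;-15 2 -14 0 0;-19 2 -16 0 0;-23 2 -18 0 0;-27 2 -18 0 0;-27 2 -18 0 0"}}

```text
time_s: 16.9
eef_pos: [668.3, -348.4, 190.6]
ee_rot: [0.0, 0.66, 0.751, -0.0]
force: [-0.4, 0.5, -0.5]
grip_width: 0.001
```

```bash
python3 g.py 5
```

```text
[ 668.29574459 -348.40527278  190.62869358] [-0.3533574   0.46537143 -0.48514992] 0.0008029553283758683
tcp gauge -313.8875720647766 -17.01537156734208
shoe gauge ((19.951229095458984, -0.34694480895996094), (56.58961868286133, 99.97269439697266), 89.90804290771484) 1033 27.276976205702837
0.72 [203.8, 163.8, 51.4, 33.3]
```

View pics/c5.png

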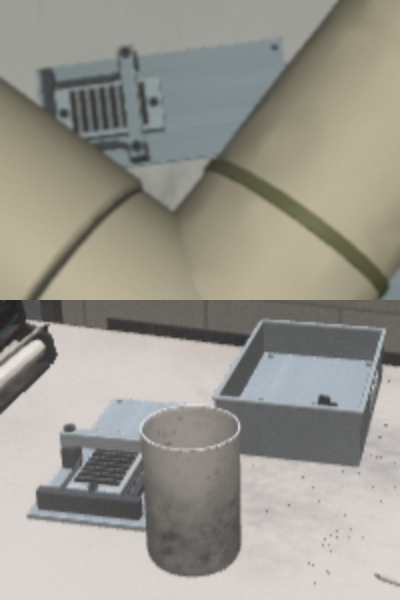

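```bash
python3 -c "
from rig import workorder
print(workorder.finish_job())"
```

```text
the job is handed in; nothing more can be done
None
```

The shoe is home against the gauge's end stop, rubber up, and the job was handed in at about 17 s of the 56 s allowed. `finish_job` gives no verdict, so what follows is my own measurement.

**What I did:** I pressed the shut fingers on the rubber with about 8.6 N and drew the shoe 43 mm off the wall. I then gripped it across its width and lifted it clear. I laid it on the plate with its centre near x = -108 mm, y = 0 in the gauge frame (taken from the arm's position at release) and let go. From behind, I pushed it with shut fingers until it stopped at the end stop at 9 to 14 N, then backed the arm off.

**Last checks:**
- **Shoe position:** its tail is 30 mm in front of the bar (x = -30 mm), so its centre is at about x = 25 mm. It sits at y = -0.3 mm and within 0.1° of the gauge's axis. I worked the centre out from the tail, because my measuring window cut the shoe's front off at x = 70 mm.
- **Shoe height:** its top read 27.3 mm, against about 28 mm expected for lying flat.
- **Jar:** it is standing in the last side picture.
- **Black parts:** the latch shows in the bin in the last pictures. The gear was last seen there during the push; the arm or the bin wall hid it afterwards.
- **Contact:** the arm is clear of everything, with wrist force back near zero.

**Readings that failed:** two top-camera measurements of the shoe, after placing and in mid-push, were useless because the arm was in the way. I relied on the side picture and the arm's own position for those.

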